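# Clamp the module with the sunken knob and start the test

## Robot

A 6-joint arm with a two-finger parallel gripper is mounted at the origin on the work surface. World frame = base frame: x ahead of the robot, y to its left, z up, the work surface at z = 0. Lengths are in m, angles in rad, forces in N, time in s.
With the tool pointing down it reaches from about 0.275 to 0.85 m from the base axis. Payload 19 kg.
Tool frame: the origin (TCP) lies midway between the tips of the shut fingers; the grasp point (between the pads) lies 19 mm behind it (env.hold_point_z is the distance from the TCP to the grasp point, in m); z points along the fingers, y is the direction in which the jaws open and shut (so a half turn about z gives the same grasp; the last joint's range is limited). The gripper opens to 85 mm and grips with 20 to 120 N. Pads are 22 mm wide; open, the fingers measure 114 mm over their backs; the gripper's body (76 mm by 85 mm) begins 54 mm behind the grasp point. The pads swing forward as they close: fully open they stand 13 mm farther back than shut.
Start: joints at [1.055, 0.15, 1.437, -0, 1.554, -0.134], TCP at [0.214, 0.534, 0.231] pointing down, gripper open.
Joint ranges: [-2.8, 2.8], [-0.68, 2.1], [0.12, 2.68], [-1.39, 4.53], [0.16, 2.79], [-2.81, 2.81]. Speed limits (rad/s): [1.89, 1.89, 2.22, 3.01, 3.01, 3.01].

## Interface

Orientations are given as [roll, pitch, yaw] about the fixed x, y, z axes, in that order (R = Rz(yaw) Ry(pitch) Rx(roll)).
In Python, from station import env gives the robot as it stands. The module is installed in compiled form; this text tells all that it offers. Calls block until the motion is done:
- env.move_to(position, orientation): joint-space move of the TCP to a pose.
- env.move_linear(position, velocity=0.15, rotation=None, threshold=None): straight line of the TCP; rotation=None keeps the orientation; velocity is the mean speed in m/s. With threshold (N) it stops when the force on the tool has changed by that much, and returns True; else False.
- env.goto_joints(angles): joint-space move.
- env.gripper_to(opening): finger opening in m; the grip force is fixed at half the most; returns when the fingers have stopped.
- env.dwell(seconds).
- env.solve_ik(position, orientation): joint angles nearest the present ones, or None.
- env.get_state(): the state.
- env.grab_frame(name): name is "side" or "top" or "wrist"; returns the picture (384x512x3 uint8, red, green, blue); there is no depth.
- env.camera_model(name): a dict with "fx", "fy", "cx", "cy" (pixels), "dist" ([k1, k2, p1, p2, k3] as OpenCV has them; the pictures are not rectified), "R" (3x3) and "t" (3): a world point X has camera coordinates R X + t; the wrist camera has in their place "tool_from_camera" (4x4, takes a point from camera to tool coordinates, whose origin is the TCP and whose axes are the flange's). Camera axes: x right, y down, z forward; pixel columns grow to the right and rows downward; lengths in m; the calibration is good to about 2 mm. A picture is of the moment at which its call begins: read the wrist's pose just before it. camera_model takes no time and is no camera call.
A pose or a line that the arm cannot do raises env.MotionError and nothing moves.
- env.close_job(): hands the job in, once; it reports no verdict.
The state is a dict: "t": time; "q": joint angles; "dq": joint speeds; "joint_efforts": joint torques, N m; "tool_pos": TCP position; "tool_rot": TCP orientation; "wrist_force": force on the tool from outside, world axes, zero at the start; "wrist_torque": the same for the moment, N m; "grip_width": finger opening in m.
Only numpy, scipy, OpenCV 4.12 (cv2) and the standard library are available. Lean on these libraries where they do the work, as an engineer would, in place of code of your own. Each camera call takes 0.05 s, during which the arm holds its last target.

## Task

Clamp the circuit module lying in the nest of the test fixture: turn the small black knob sunk in the round well clockwise until the blue pusher holds the module snugly against its fence, at no time with more than 16 N, and let go of the knob so that it stays clamped with at least 4 N. Then press the green button all the way down to start the test and move clear; leave the red button and everything else alone, and do not bear hard on the fixture's case.

Things in the scene. Friction and masses are not known exactly. Their poses are not given: they have to be found in the camera images.
- fixture: grey test fixture, fixed, 260 (x) x 360 (y) x 80 high; origin under its centre, z up. Flat deck 80 above the table. On the deck, in its frame: steel guide 14 high (x 12 to 48, y -77 to -59); nest rails 7 high at x -6 to 3 and 57 to 66, y -30 to 54; aluminium fence 14 high, set at a different y each time, not measured. Fingers pressing the case over 20 N is too hard.
- drive: the round well in the deck (white floor), 74 across, 30 deep, its axis at x -20, y -115 of the fixture; origin at the centre of its floor. Open fingers do not fit: go in only partly open, outer corners within 37 of the axis, tips above the knob's flange. The deck round the well is flat; the module's heat sink is the highest thing near (27 above the deck).
- clamp_knob: small black bar knob in the well; origin on its axis at the well floor, z up. The bar lies along the knob's own x: 30 long, 14 wide, top 24 above the floor (6 below the deck); under it a flange 33 across, top 4 above the floor. White line on top towards +x. Turns clockwise seen from above to clamp, 0.3 to 1.4 rad from its start (one grasp will do); hard end stop beyond.
- knob_grip (a point): on the knob's axis, 14 above the well floor, turns with the knob. Feel: friction 0.1 N m while turning, either sign once still (overshoot can flip it), so keep all steps alike, small and slow; with the module against the fence each newton on it adds 0.014 N m, 10 N per 0.06 rad. Stop by felt torque about the axis: a rise of 0.11 N m over alike free steps is about 8 N. Let go, it stays, but force over 7 N slips back to 7.
- pusher: blue pusher pad, 34 x 8 x 11, sprung on a dark carriage that the knob drives along the fixture's +y by 14 mm per rad; the pad meets the module's -y end and pushes it along. Its spring gives 12 N per mm (2 mm at most), so 10 N is 0.8 mm, or 0.06 rad of the knob, after the module has met the fence. Origin at the middle of its pushing face, 30 above the well floor (deck height).
- module: loose circuit module (grey frame, green board, dark heat sink), 50 (x) x 80 (y) x 27 high, 0.2 kg, lying on the deck between the rails, its +y end 1 to 16 short of the fence at the start and its -y end just ahead of the pusher. Origin at the centre of its underside.
- start_button (a joint): travel of the green start button: 0 up, 0.006 fully down; counts as pressed beyond 0.005. It needs about 5 N to go fully down and springs back.
- start_button_top (a point): centre of the top face of the green button (cap 28 across, in a black collar 44 across and 12 high on the deck, face 22 above the deck). It is pushed straight down.
- stop_button (a joint): travel of the red stop button, the same kind, 80 beside the green one; which is on which side differs. Leave it up.
- flux_jar: small jar on the deck, 28 across, 30 high, origin under its centre; leave alone
- tweezers: steel tweezers lying on the deck, 105 long, 5 high, origin under the middle; leave alone
- spare_module: second module with a blue board lying on the table at the left, 50 x 80 x 27, origin under its centre; leave alone
- screwdriver: screwdriver lying on the table at the right, 170 long; leave alone
- tape_roll: roll of tape lying on the table at the left, 90 across, 19 high, origin under its centre; leave alone
- cleaner: blue bottle standing on the table at the right, 56 across, 130 high, origin under its centre; leave alone
Things that resemble listed ones, but are neither listed nor needed, are in the scene too. What is shaped like the module but pink is not meant.

How it is judged:
On the way, in this order (a step that is already met when the one before it is completed fails the run):
1. the module is clamped by the pusher with 4 to 16 N and the knob has been let go (contact force between pusher and module between 4 and 16 N and contact force between the fingers and clamp_knob below 0.1 N), for 0.3 s.
2. the green button is pressed fully down (value of joint start_button above 0.005 m), for 0.05 s.
At the end, for the whole second after the job is handed in: The pusher holds the module against the fence with 4 to 16 N, the knob is let go, the module is at rest, both buttons are up again (less than 2 mm down) (all of step 1 and linear speed of module below 0.01 m/s and value of joint each of start_button, stop_button below 0.002 m); the robot touches nothing.
It fails at once if the pusher presses on the module with more than 18 N (contact force between pusher and module above 18 N).
It fails at once if the green button is pressed before the module is clamped (value of joint start_button above 0.004 m and contact force between pusher and module below 2 N).
It fails at once if the red button is pressed (over 3 mm) (value of joint stop_button above 0.003 m).
It fails at once if the fingers bear on the fixture's case or well wall with more than 20 N (contact force between the fingers and fixture above 20 N).
It fails at once if a bystander is moved more than 20 mm (distance of any of flux_jar, tweezers, spare_module, screwdriver, tape_roll, cleaner from where it was at the start of the episode above 0.02 m).
It also fails if it takes over 58 s, if anything falls off the work surface, if the arm or the gripper's body presses on something with over 40 N, if the wrist force passes 120 N, or if a joint passes its speed limit or range.

## Working session

There is one attempt and no reset: what is moved stays moved. The work goes in short steps, each a Python script; the robot and the scene stay as the last script left them, time stands still between calls to the robot, and variables do not carry over. Pictures are saved under pics/ and viewed, and the job is handed in when it is done.

```bash
mkdir -p pics
cat > h.py <<'E'
import numpy as np, cv2
from station import env
def save(n,img): cv2.imwrite('pics/'+n+'.png',cv2.cvtColor(img,cv2.COLOR_RGB2BGR))
E
python3 - <<'E'
from h import *
s=env.get_state();print(s)
for n in ["side","top","wrist"]:
    im=env.grab_frame(n);np.save(n+'0.npy',im);save(n+'0',im)
    m=env.camera_model(n);print(n,{k:np.round(v,4).tolist() for k,v in m.items()})
E
```

```text
{'t': 0.0, 'q': array([ 1.05500279e+00,  1.50989431e-01,  1.43799538e+00,  2.82156155e-05,
        1.55377102e+00, -1.33984052e-01]), 'dq': array([-0.00013672, -0.00126019,  0.00034728,  0.0017895 , -0.00099821,
       -0.0013086 ]), 'joint_efforts': array([ 1.86564313e-03, -7.13047528e+01, -5.70882475e+01,  3.34470815e-05,
        8.82630819e-03, -1.13225685e-04]), 'tool_pos': array([0.21413549, 0.53339903, 0.23069124]), 'tool_rot': array([-3.14044368e+00, -1.83338462e-04,  2.75978256e+00]), 'wrist_force': array([-0.61446954,  0.21280188,  1.13317529]), 'wrist_torque': array([-0.05758326, -0.03629498, -0.04018107]), 'grip_width': 0.08526113365375187}
side {'fx': 494.2806, 'fy': 494.2806, 'cx': 255.8932, 'cy': 186.854, 'dist': [0.0164, 0.0, 0.0, 0.0, 0.0], 'R': [[0.9995, -0.0311, 0.001], [-0.0212, -0.7051, -0.7088], [0.0227, 0.7085, -0.7054]], 't': [-0.4995, 0.0607, 1.6434]}
top {'fx': 437.0132, 'fy': 437.0132, 'cx': 253.9743, 'cy': 190.1504, 'dist': [-0.0524, 0.0, 0.0, 0.0, 0.0], 'R': [[0.027, -0.9993, 0.0266], [-0.9877, -0.0308, -0.1534], [0.1541, -0.0222, -0.9878]], 't': [-0.036, 0.5261, 1.4365]}
wrist {'fx': 280.9821, 'fy': 280.9821, 'cx': 252.8928, 'cy': 189.097, 'dist': [-0.0368, 0.0, 0.0, 0.0, 0.0], 'tool_from_camera': [[0.0, -0.9515, -0.3077, 0.0791], [1.0, -0.0002, 0.0005, 0.0003], [-0.0005, -0.3077, 0.9515, -0.142], [0.0, 0.0, 0.0, 1.0]]}
```

View pics/side0.png

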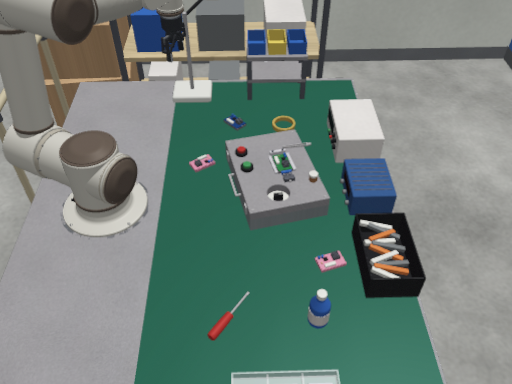

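View pics/top0.png

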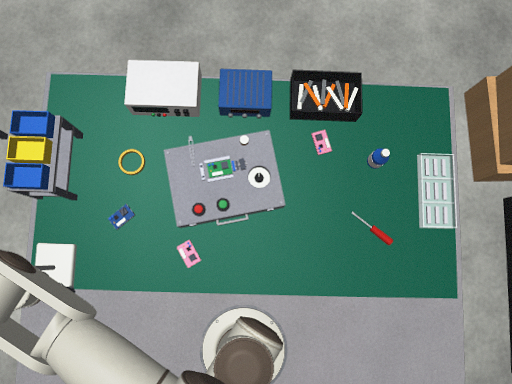

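View pics/wrist0.png

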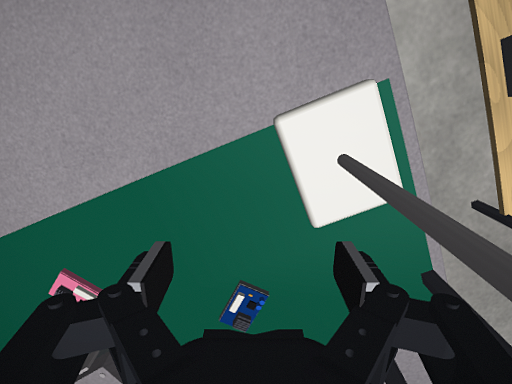

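Side view: the fixture is centred near (275,175), with the well at (278,195). Top view: well (259,177), module with green board (219,168), green button (223,204), red button (198,209), jar (244,140), tweezers (191,150). Pink decoys lie at (321,142) and (189,254), and the blue spare at (122,216). Next, a zoom.

```bash
cat >> h.py <<'E'
def ray(n,uv,z,pose=None):
    m=env.camera_model(n)
    K=np.array([[m['fx'],0,m['cx']],[0,m['fy'],m['cy']],[0,0,1]])
    p=cv2.undistortPoints(np.array(uv,float).reshape(-1,1,2),K,np.array(m['dist'])).reshape(-1,2)
    d=np.c_[p,np.ones(len(p))]
    if n=='wrist':
        T=np.array(m['tool_from_camera']); from scipy.spatial.transform import Rotation as Ro
        R=Ro.from_euler('xyz',pose[1]).as_matrix()
        o=R@T[:3,3]+pose[0]; D=(R@T[:3,:3]@d.T).T
    else:
        R=np.array(m['R']);t=np.array(m['t']); o=-R.T@t; D=d@R
    return o+D*((z-o[2])/D[:,2])[:,None]
E
python3 - <<'E'
from h import *
im=np.load('top0.npy')
c=im[125:230,155:295];save('topz',cv2.resize(c,None,fx=5.6,fy=5.6,interpolation=cv2.INTER_CUBIC))
hsv=cv2.cvtColor(im,cv2.COLOR_RGB2HSV)
sub=np.zeros(im.shape[:2],bool);sub[125:230,155:295]=1
# well: white pixels near
w=(hsv[...,1]<30)&(hsv[...,2]>200)&sub; w[:, :245]=0; w[:160]=0
v,u=np.nonzero(w);cen=cv2.minEnclosingCircle(np.c_[u,v].astype(np.float32));print(cen,ray('top',cen[0],.05))
for nm,lo,hi in [('g',50,75),('r',0,6)]:
    g=(hsv[...,0]>=lo)&(hsv[...,0]<=hi)&(hsv[...,1]>150)&sub; g[:195]=0
    g[:, 240:]=0
    n,l,st,ce=cv2.connectedComponentsWithStats(g.astype(np.uint8)); 
    for i in range(1,n):
        if st[i,4]>20: print(nm,st[i],ce[i],ray('top',ce[i],.102))
print(ray('top',[[164.5,150],[270,131],[284.5,206.5],[177,226.5]],.08))
E
```

```text
((263.0, 188.5), 22.38871192932129) [[ 0.53207689 -0.05065193  0.05      ]]
g [220 201   7   8  21] [223.71428571 204.80952381] [[0.46663401 0.07680772 0.102     ]]
r [194 205   9   8  57] [197.92982456 208.47368421] [[0.45226108 0.15905822 0.102     ]]
[[ 0.64675097  0.28171321  0.08      ]
 [ 0.72408847 -0.0682915   0.08      ]
 [ 0.4697169  -0.1213242   0.08      ]
 [ 0.39389889  0.22639244  0.08      ]]
```

View pics/topz.png

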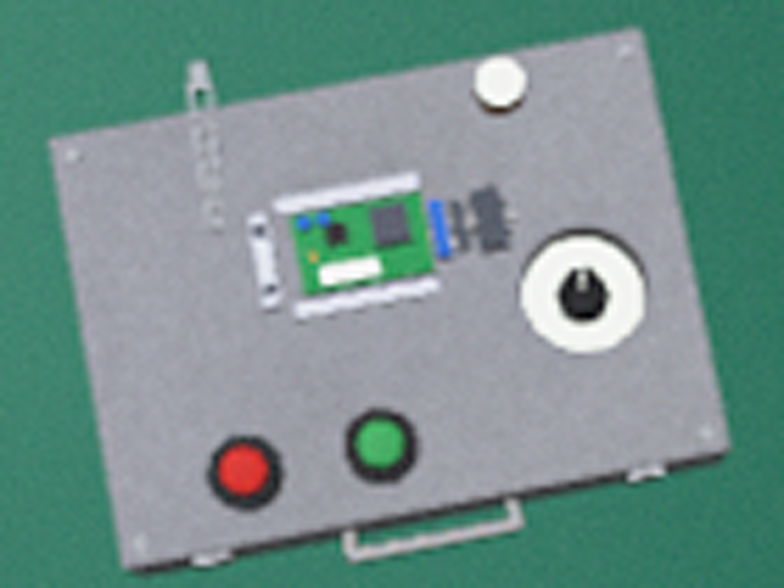

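Candidates (top view):
- **Knob:** black bar in the white well at (259,177). The only other white round object is the jar at (244,140).
- **Module:** green board at (219,168). Rejected: pink ones at (321,142) and (189,254), blue-board spare at (122,216).
- **Start button:** green at (223,204). Red at (198,208) is to be avoided.

I'll move above the well for a close look.

Run:
```python
from h import *
print(ray('top',[259,177.3],.065))
env.move_to([0.563,-0.037,0.205],[np.pi,0,np.pi])
env.gripper_to(0.035)
s=env.get_state();print(s['t'],s['tool_pos'],s['tool_rot'],s['grip_width'],s['q'],s['wrist_force'],s['wrist_torque'])
im=env.grab_frame('wrist');np.save('w1.npy',im);save('w1',im)
np.save('p1.npy',np.array([s['tool_pos'],s['tool_rot']]))
```

```text
[[ 0.56714404 -0.03572383  0.065     ]]
3.075 [ 0.56299214 -0.03697828  0.20499716] [ 3.14158884e+00 -2.28527953e-05 -3.14155087e+00] 0.035133585990617715 [-2.02131582e-01  1.38224190e-01  1.50436215e+00 -8.51352637e-07
  1.49902946e+00 -1.77296963e+00] [-0.35921969  0.44202469 -0.4921945 ] [-0.02677708  0.02412302 -0.03113223]
```

View pics/w1.png

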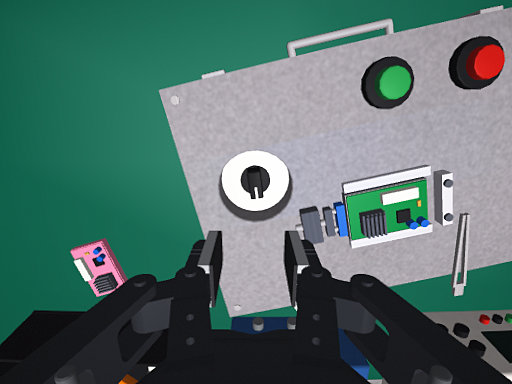

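The wrist view shows the well at (255,180) with its bar knob and white line pointing down-image, the green button at (394,82), red at (487,62), module (385,208) and fence (447,197). Zooming in to measure.

Run:
```python
from h import *
im=np.load('w1.npy');P=np.load('p1.npy')
a=cv2.resize(im[140:220,215:295],None,fx=7,fy=7,interpolation=cv2.INTER_CUBIC)
save('w1a',a)
save('w1b',cv2.resize(im[150:260,290:470],None,fx=4.4,fy=4.4,interpolation=cv2.INTER_CUBIC))
hsv=cv2.cvtColor(im,cv2.COLOR_RGB2HSV)
w=((hsv[...,1]<25)&(hsv[...,2]>225)).astype(np.uint8); w[:145]=0;w[217:]=0;w[:,:215]=0;w[:,295:]=0
cs,_=cv2.findContours(w,cv2.RETR_EXTERNAL,cv2.CHAIN_APPROX_NONE);c=max(cs,key=cv2.contourArea)
print('white bbox',cv2.boundingRect(c))
for z in (.05,.08):
    X=ray('wrist',c.reshape(-1,2),z,P)[:,:2].astype(np.float32); print('well',z,cv2.minEnclosingCircle(X),cv2.fitEllipse(X))
g=(hsv[...,2]<75).astype(np.uint8); g[:145]=0;g[217:]=0;g[:,:225]=0;g[:,285:]=0
cs,_=cv2.findContours(g,cv2.RETR_EXTERNAL,cv2.CHAIN_APPROX_NONE);c=max(cs,key=cv2.contourArea)
X=ray('wrist',c.reshape(-1,2),.054,P)[:,:2].astype(np.float32);print('dark',cv2.boundingRect(c),cv2.minEnclosingCircle(X))
for nm,lo,hi in [('g',50,75),('r',0,6)]:
    m=(hsv[...,0]>=lo)&(hsv[...,0]<=hi)&(hsv[...,1]>130)&(hsv[...,2]>120); m[125:]=0;m[:,:350]=0
    n,l,st,ce=cv2.connectedComponentsWithStats(m.astype(np.uint8)); i=1+np.argmax(st[1:,4])
    print(nm,st[i],ray('wrist',ce[i],.102,P))
```

```text
white bbox (222, 151, 67, 60)
well 0.05 ((0.5687451362609863, -0.03431262448430061), 0.03664378449320793) ((0.5706743597984314, -0.03435603901743889), (0.06751716881990433, 0.07270366698503494), 1.1022603511810303)
well 0.08 ((0.560186505317688, -0.03455551341176033), 0.032952938228845596) ((0.5619208216667175, -0.034594543278217316), (0.06069808825850487, 0.06536075472831726), 1.102360725402832)
dark (241, 166, 29, 33) ((0.5710705518722534, -0.03429022058844566), 0.018750350922346115)
g [380  66  31  33 802] [[0.47026507 0.08080019 0.102     ]]
r [474  44  31  35 812] [[0.45251372 0.15827745 0.102     ]]
```

View pics/w1a.png

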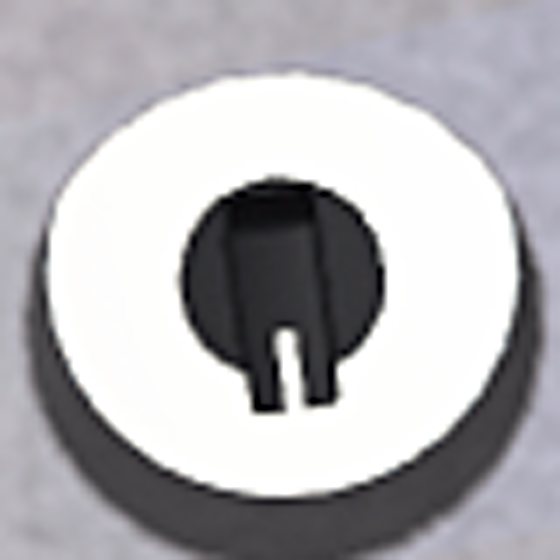

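View pics/w1b.png

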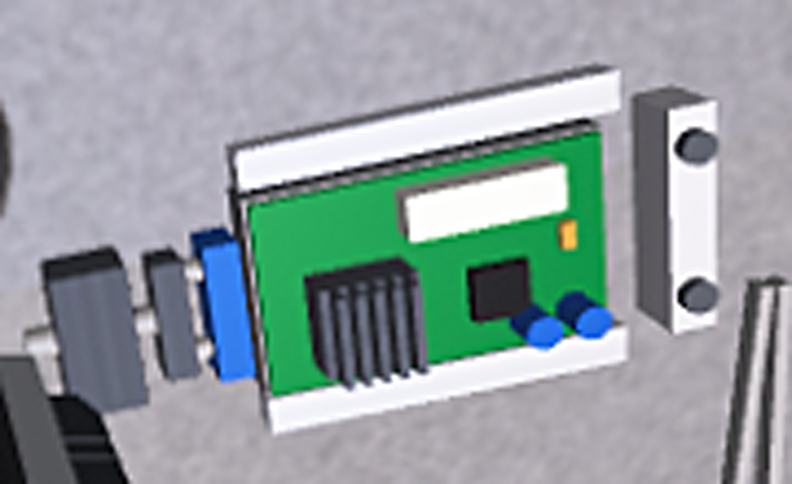

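Run:
```python
from h import *
im=np.load('w1.npy');P=np.load('p1.npy')
def z(u,v,z): return ray('wrist',[(u+.5)/7+215-.5,(v+.5)/7+140-.5],z,P)[0,:2]
print('axis from far floor',z(285,497,.05)-[.037,0],'near rim',z(285,72,.08)+[.037,0], 'far rim',z(290,573,.08)-[.037,0])
print('flange sides',z(180,277,.054),z(385,277,.054),'near',z(280,178,.054)+[.0165,0])
print('line',z(286,330,.074),z(293,407,.074))
print('bar far',z(252,411,.074),z(337,402,.074),'near',z(229,225,.074),z(317,222,.074))
c=im[160:203,236:276].astype(float); c=np.clip(c*2.5,0,255).astype(np.uint8)
save('w1c',cv2.resize(c,None,fx=13,fy=13,interpolation=cv2.INTER_CUBIC))
b=lambda u,v,z:ray('wrist',[u/4.4+290,v/4.4+150],z,P)[0,:2]
print('fence face top',b(640,108,.094),b(675,325,.094),'module +y end board', b(598,130,.087),b(607,322,.087))
print('pusher pad top front',b(232,232,.0855),b(252,377,.0855),'rails',b(238,192,.087),b(621,107,.087))
```

```text
axis from far floor [ 0.56886939 -0.03377205] near rim [ 0.56799232 -0.03423539] far rim [ 0.56871499 -0.03329491]
flange sides [ 0.56751015 -0.0501676 ] [ 0.56751455 -0.0184243 ] near [ 0.56833173 -0.03471347]
line [ 0.56982845 -0.03393496] [ 0.58172366 -0.03286961]
bar far [ 0.58234865 -0.03891364] [ 0.58094366 -0.0263929 ] near [ 0.5540809  -0.04213373] [ 0.55364031 -0.02954722]
fence face top [0.55146199 0.13624972] [0.60268708 0.1550472 ] module +y end board [0.55839893 0.13242481] [0.60508282 0.14367866]
pusher pad top front [0.58297289 0.05314031] [0.61958937 0.06161521] rails [0.57287287 0.05302488] [0.55311077 0.13665378]
```

View pics/w1c.png

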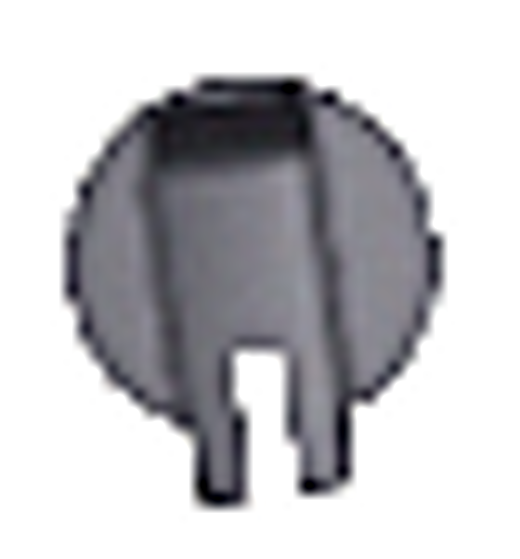

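The bar angle is about 0.108 rad and the axis is at (0.568,-0.034). The top and wrist views agree within 2 mm. Going down over the knob partly open.

Run:
```python
from h import *
yaw=0.108-np.pi
env.gripper_to(0.030)
env.move_linear([0.568,-0.0343,0.12],velocity=.15,rotation=[np.pi,0,yaw])
s=env.get_state();print(s['t'],s['tool_pos'],s['tool_rot'],s['grip_width'],s['q'][5],s['wrist_force'],s['wrist_torque'])
im=env.grab_frame('wrist');np.save('w2.npy',im);save('w2',im)
np.save('p2.npy',np.array([s['tool_pos'],s['tool_rot']]))
```

```text
4.0667 [ 0.5683729  -0.03439391  0.12085745] [-3.14129743e+00  9.34043350e-04 -3.03410540e+00] 0.030190685529865972 -1.874008491032753 [0.39372587 0.26258566 0.96761228] [-0.00725318  0.06962235 -0.01837749]
```

View pics/w2.png

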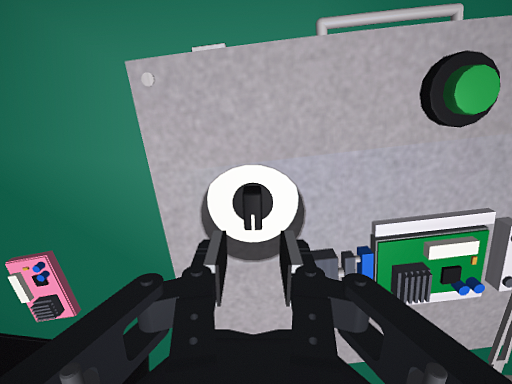

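The bar is vertical in the image at (253,210) and centred between the fingers, so it is aligned. Descending and gripping.

Run:
```python
from h import *
im=np.load('w2.npy');P=np.load('p2.npy')
print(ray('wrist',[[245,229],[262,229]],.074,P), ray('wrist',[[253,166],[253,243]],.08,P)[0],ray('wrist',[253,243],.05,P))
print(env.move_linear([0.568,-0.0343,0.057],velocity=.06,threshold=8))
def pr():
    s=env.get_state();print(round(s['t'],2),s['tool_pos'],s['tool_rot'][2],s['grip_width'],s['q'][5],s['wrist_force'],s['wrist_torque'])
pr()
for w in (.02,):
    env.gripper_to(w);pr()
save('w3',env.grab_frame('wrist'))
```

```text
[[ 0.58221965 -0.03839816  0.074     ]
 [ 0.5808707  -0.02586778  0.074     ]] [ 0.53263276 -0.03779475  0.08      ] [[ 0.60633527 -0.02980804  0.05      ]]
False
5.32 [ 0.56822541 -0.03433755  0.0574054 ] -3.033629327908752 0.03015263109811506 -1.874454411145162 [-0.22475104 -0.27471769  0.88448252] [ 0.01299223  0.01396978 -0.03689778]
5.58 [ 0.56807644 -0.03431567  0.05720288] -3.0336017614175192 0.0203122620661166 -1.874481231024247 [ 0.5239481   0.09506483 -0.00372365] [-0.0104809   0.02239852  0.0014801 ]
```

View pics/w3.png

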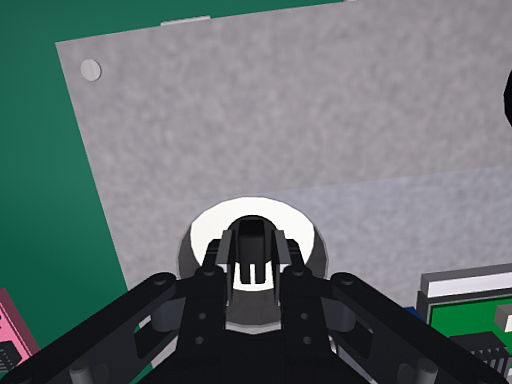

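The fingers straddle the bar at (252,255) with clearance on both sides. Closing.

```bash
cat >> h.py <<'E'
def pr(tag=''):
    s=env.get_state();print(tag,round(s['t'],2),np.round(s['tool_pos'],4),np.round(s['tool_rot'],4),'w',round(s['grip_width'],4),'q6',round(s['q'][5],4),'F',np.round(s['wrist_force'],2),'T',np.round(s['wrist_torque'],3))
def avg(n=10,dt=.01):
    F=[];T=[]
    for i in range(n):
        env.dwell(dt);s=env.get_state();F.append(s['wrist_force']);T.append(s['wrist_torque'])
    return np.mean(F,0),np.mean(T,0),np.std(T,0)
E
python3 - <<'E'
from h import *
print(avg(6))
env.gripper_to(0.008);pr('closed')
print(avg(6))
E
```

```text
(array([-0.47969698,  0.02185895,  0.38390781]), array([-0.0013513 ,  0.00526245, -0.00024006]), array([0.03589025, 0.02516014, 0.02195118]))
closed 5.89 [ 0.5681 -0.0348  0.0573] [-3.1407e+00  3.0000e-04 -3.0338e+00] w 0.0124 q6 -1.8744 F [-1.49 -5.11  4.26] T [-0.712  0.331 -0.037]
(array([-1.6755372 , -4.90140287,  4.43639478]), array([-0.80829262,  0.32614459, -0.04042342]), array([0.028625  , 0.04078615, 0.02582898]))
```

```bash
cat > turn.py <<'E'
from h import *
import sys,os,json
def run(n,limit=None,step=.02,navg=8):
    if os.path.exists('q.json'): q=json.load(open('q.json'))
    else: q=[list(map(float,env.get_state()['q'])),0.,[]]
    base,tot,log=q
    for i in range(n):
        tot+=step; g=list(base); g[5]+=tot
        env.goto_joints(g)
        F,T,_=avg(navg,.008)
        s=env.get_state(); log.append([tot,T[2]])
        json.dump([base,tot,log],open('q.json','w'))
        print(round(s['t'],2),round(tot,3),'q6',round(s['q'][5],4),'Tz %.3f'%T[2],'F',np.round(F,1),'Txy',np.round(T[:2],2))
        if limit is not None and T[2]>limit: print('LIMIT');break
E
python3 - <<'E'
from turn import *
run(5,limit=.3)
E
```

```text
6.26 0.02 q6 -1.8549 Tz -0.055 F [-1.2 -1.3  1.5] Txy [-0.12  0.19]
6.58 0.04 q6 -1.835 Tz -0.056 F [-1.3 -1.5  2. ] Txy [-0.12  0.24]
6.89 0.06 q6 -1.8149 Tz -0.057 F [-1.7 -1.   2.1] Txy [-0.1   0.27]
7.21 0.08 q6 -1.795 Tz -0.033 F [-1.9 -0.4  2.3] Txy [-0.06  0.32]
7.53 0.1 q6 -1.775 Tz -0.050 F [-2.2 -0.5  3. ] Txy [0.   0.38]
```

Run:
```python
from turn import *
run(20,limit=.03)
```

```text
7.84 0.12 q6 -1.7549 Tz -0.059 F [-2.3 -0.1  3. ] Txy [0.05 0.38]
8.16 0.14 q6 -1.735 Tz -0.065 F [-2.3  0.6  3.3] Txy [0.13 0.4 ]
8.47 0.16 q6 -1.715 Tz -0.035 F [-2.4  0.4  3.1] Txy [0.22 0.39]
8.79 0.18 q6 -1.6949 Tz -0.008 F [-2.1  1.5  3.6] Txy [0.31 0.4 ]
9.11 0.2 q6 -1.6749 Tz -0.017 F [-2.4  1.7  3.7] Txy [0.43 0.41]
9.43 0.22 q6 -1.6549 Tz -0.030 F [-2.3  3.   3.7] Txy [0.54 0.4 ]
9.74 0.24 q6 -1.6349 Tz -0.026 F [-2.3  2.9  4. ] Txy [0.63 0.4 ]
10.06 0.26 q6 -1.6149 Tz -0.030 F [-2.3  4.   4.2] Txy [0.76 0.39]
10.38 0.28 q6 -1.595 Tz -0.043 F [-2.5  4.6  3.8] Txy [0.91 0.37]
10.69 0.3 q6 -1.575 Tz -0.008 F [-2.2  4.8  3.7] Txy [0.88 0.34]
11.01 0.32 q6 -1.555 Tz -0.010 F [-2.   5.   3.8] Txy [0.92 0.34]
11.32 0.34 q6 -1.5351 Tz -0.025 F [-2.1  4.8  3.9] Txy [0.91 0.35]
11.64 0.36 q6 -1.515 Tz -0.006 F [-2.1  5.4  3.9] Txy [0.95 0.33]
11.96 0.38 q6 -1.495 Tz -0.015 F [-1.9  5.1  3.7] Txy [0.96 0.33]
12.28 0.4 q6 -1.475 Tz -0.020 F [-1.9  5.5  4. ] Txy [0.97 0.32]
12.59 0.42 q6 -1.455 Tz 0.005 F [-2.1  5.4  4.2] Txy [1.   0.31]
12.91 0.44 q6 -1.435 Tz -0.005 F [-2.   5.5  3.7] Txy [1.03 0.29]
13.22 0.46 q6 -1.415 Tz -0.010 F [-1.6  5.6  4.3] Txy [1.05 0.29]
13.54 0.48 q6 -1.395 Tz -0.027 F [-1.8  5.8  3.7] Txy [1.05 0.27]
13.86 0.5 q6 -1.375 Tz 0.000 F [-1.6  6.   3.7] Txy [1.05 0.27]
```

Run:
```python
from h import *
save('w4',env.grab_frame('wrist'))
im=env.grab_frame('top');save('t4',cv2.resize(im[125:230,155:295],None,fx=5.6,fy=5.6,interpolation=cv2.INTER_CUBIC))
```

```text
(no output)
```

View pics/w4.png

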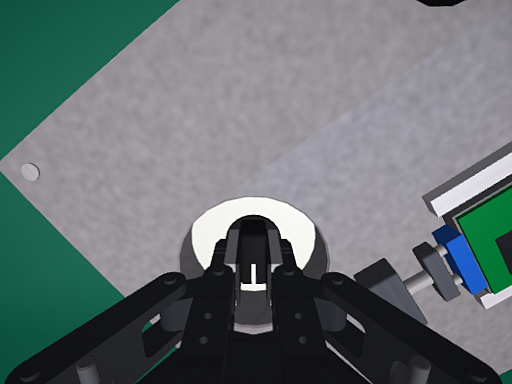

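View pics/t4.png

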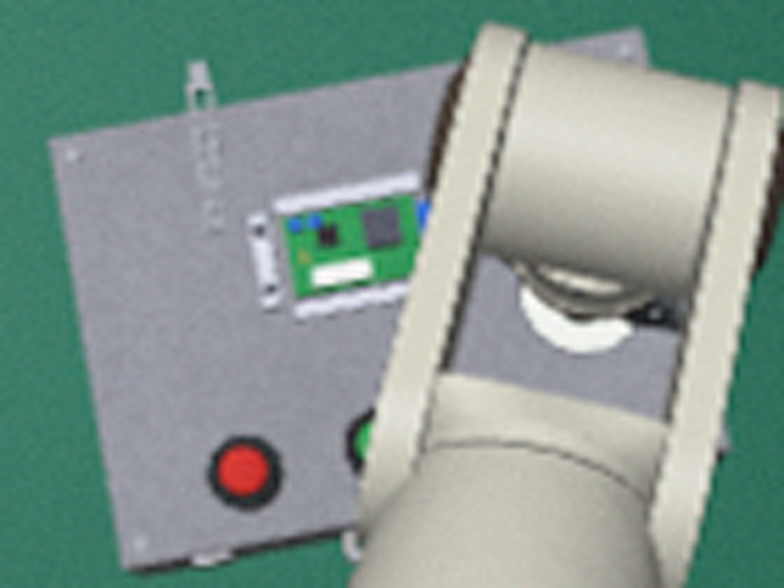

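The knob follows the fingers and the module has moved about 5 mm towards the fence in the top view (board edge from 294 to 286 in the zoom). A small gap remains. Continuing with the same steps.

Run:
```python
from turn import *
run(14,limit=.045)
```

```text
14.28 0.52 q6 -1.355 Tz 0.002 F [-1.9  6.2  3.6] Txy [1.09 0.26]
14.59 0.54 q6 -1.335 Tz -0.018 F [-2.   5.9  3.7] Txy [1.09 0.25]
14.91 0.56 q6 -1.315 Tz -0.011 F [-1.5  6.1  4. ] Txy [1.1  0.24]
15.22 0.58 q6 -1.295 Tz -0.001 F [-1.4  6.   3.9] Txy [1.11 0.21]
15.54 0.6 q6 -1.275 Tz 0.007 F [-1.5  6.3  3.5] Txy [1.13 0.22]
15.86 0.62 q6 -1.2551 Tz -0.008 F [-1.3  6.3  3.3] Txy [1.16 0.21]
16.18 0.64 q6 -1.235 Tz -0.015 F [-1.3  6.4  3.7] Txy [1.16 0.19]
16.49 0.66 q6 -1.215 Tz 0.011 F [-1.2  6.5  3.5] Txy [1.19 0.17]
16.81 0.68 q6 -1.195 Tz -0.026 F [-1.5  6.8  3.5] Txy [1.17 0.17]
17.12 0.7 q6 -1.175 Tz -0.008 F [-1.1  6.4  3.6] Txy [1.21 0.16]
17.44 0.72 q6 -1.155 Tz -0.005 F [-0.9  6.4  3.4] Txy [1.22 0.14]
17.76 0.74 q6 -1.135 Tz -0.014 F [-0.9  6.9  3.5] Txy [1.24 0.11]
18.07 0.76 q6 -1.115 Tz -0.013 F [-0.9  6.7  3.4] Txy [1.26 0.11]
18.39 0.78 q6 -1.095 Tz -0.015 F [-0.7  7.   3.7] Txy [1.26 0.1 ]
```

Run:
```python
from turn import *
run(16,limit=.045)
```

```text
18.71 0.8 q6 -1.075 Tz -0.007 F [-0.8  7.1  3.3] Txy [1.28 0.07]
19.02 0.82 q6 -1.055 Tz -0.011 F [-0.4  7.2  2.9] Txy [1.3  0.06]
19.34 0.84 q6 -1.035 Tz -0.020 F [-0.5  6.9  3.2] Txy [1.31 0.04]
19.66 0.86 q6 -1.0151 Tz 0.005 F [-0.5  7.4  3.2] Txy [1.29 0.02]
19.98 0.88 q6 -0.995 Tz 0.013 F [-0.   7.4  3.3] Txy [1.36 0.02]
20.29 0.9 q6 -0.9751 Tz -0.033 F [-0.3  7.6  3.2] Txy [ 1.35 -0.01]
20.61 0.92 q6 -0.955 Tz 0.007 F [-0.4  7.5  3. ] Txy [ 1.36 -0.01]
20.93 0.94 q6 -0.935 Tz -0.009 F [0.  8.1 2.8] Txy [ 1.37 -0.01]
21.24 0.96 q6 -0.9151 Tz -0.006 F [0.  7.7 3. ] Txy [ 1.38 -0.05]
21.56 0.98 q6 -0.8951 Tz -0.006 F [-0.1  7.5  2.5] Txy [ 1.39 -0.05]
21.88 1.0 q6 -0.875 Tz -0.007 F [0.6 7.9 2.8] Txy [ 1.42 -0.07]
22.19 1.02 q6 -0.855 Tz -0.003 F [0.  7.7 2.8] Txy [ 1.41 -0.11]
22.51 1.04 q6 -0.835 Tz -0.008 F [0.5 7.9 2.4] Txy [ 1.43 -0.11]
22.82 1.06 q6 -0.815 Tz -0.002 F [0.5 8.  2.6] Txy [ 1.43 -0.12]
23.14 1.08 q6 -0.795 Tz 0.021 F [0.5 8.  2.6] Txy [ 1.44 -0.14]
23.46 1.1 q6 -0.7751 Tz 0.064 F [0.7 7.9 2.6] Txy [ 1.44 -0.17]
LIMIT
```

A clear rise has begun (+0.07 N m, about 5 N). One more identical step should give about 8 N.

Run:
```python
from turn import *
run(1)
F,T,_=avg(12,.008);print(T[2])
save('s5',env.grab_frame('side')[120:230,215:335].repeat(5,0).repeat(5,1))
im=env.grab_frame('top');save('t5',cv2.resize(im[125:230,155:295],None,fx=5.6,fy=5.6,interpolation=cv2.INTER_CUBIC))
```

```text
23.77 1.12 q6 -0.7551 Tz 0.098 F [0.9 8.5 2.6] Txy [ 1.44 -0.16]
0.09111564538212798
```

View pics/t5.png

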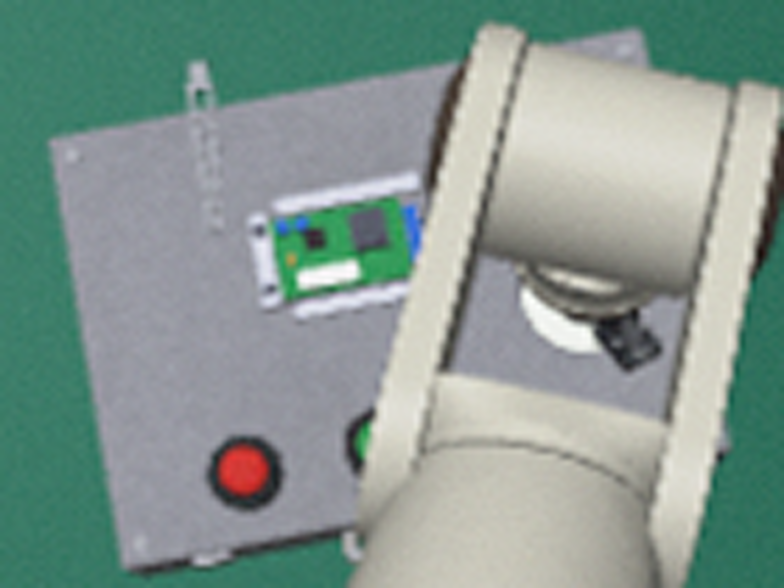

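The module now sits against the fence and the torque rise is about 0.10 N m, or about 7 N. Letting go and retreating straight up.

Run:
```python
from h import *
env.gripper_to(0.030);env.dwell(.1);pr('rel');print(avg(6))
env.dwell(.3)
s=env.get_state();p=s['tool_pos']
env.move_linear([p[0],p[1],0.21],velocity=.12,threshold=15)
pr('up')
s=env.get_state();np.save('p6.npy',np.array([s['tool_pos'],s['tool_rot']]))
im=env.grab_frame('wrist');np.save('w6.npy',im);save('w6',im)
```

```text
rel 24.38 [ 0.5681 -0.035   0.0573] [-3.1413e+00  1.1000e-03  2.1294e+00] w 0.0303 q6 -0.7546 F [-0.42 -0.37  0.79] T [ 0.025  0.001 -0.046]
(array([ 0.18114588,  0.06007521, -0.25499166]), array([-0.00613944,  0.00265167,  0.00421972]), array([0.03199866, 0.02157873, 0.02464434]))
up 26.16 [ 0.5679 -0.0348  0.2092] [-3.1406e+00  1.0000e-04  2.1294e+00] w 0.0299 q6 -0.7547 F [ 0.18 -0.31  0.12] T [ 0.002 -0.027 -0.023]
```

View pics/w6.png

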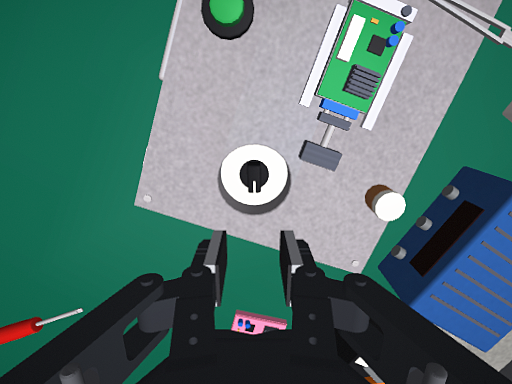

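The knob line is still aligned with the tool at (254,185), the module is against the fence and the pusher pad is on the module. Next: fingers shut, then over the green button for a close look.

Run:
```python
from h import *
env.gripper_to(0.0)
env.move_linear([0.469,0.080,0.20],velocity=.15,rotation=[np.pi,0,np.pi])
env.dwell(.15);pr()
s=env.get_state();P=np.array([s['tool_pos'],s['tool_rot']]);np.save('p7.npy',P)
im=env.grab_frame('wrist');np.save('w7.npy',im);save('w7',im)
hsv=cv2.cvtColor(im,cv2.COLOR_RGB2HSV)
m=(hsv[...,0]>=50)&(hsv[...,0]<=70)&(hsv[...,1]>130)&(hsv[...,2]>120)
n,l,st,ce=cv2.connectedComponentsWithStats(m.astype(np.uint8))
for i in range(1,n):
    if st[i,4]>100: 
        v,u=np.nonzero(l==i);X=ray('wrist',np.c_[u,v],.102,P)[:,:2].astype(np.float32)
        print(st[i],ce[i],ray('wrist',ce[i],.102,P),cv2.minEnclosingCircle(X))
```

```text
27.93 [0.4693 0.0796 0.1999] [-3.1415e+00 -1.0000e-04  3.1402e+00] w -0.0002 q6 -1.5634 F [ 0.03 -0.42  0.51] T [ 0.017 -0.002 -0.001]
[240 177  30  28 642] [254.67912773 190.83800623] [[0.46959387 0.08164076 0.102     ]] ((0.4696197509765625, 0.08160002529621124), 0.013355712406337261)
```

View pics/w7.png

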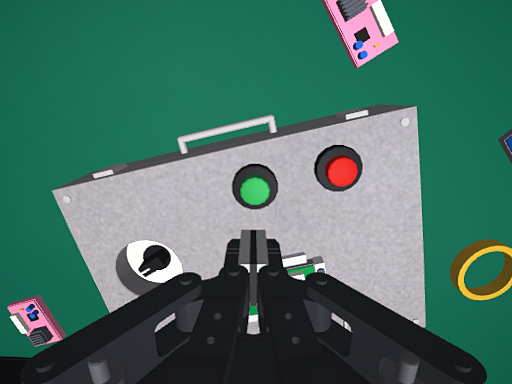

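The green cap is at (255,191), ray-cast to (0.4696, 0.0816), and red at (342,171) is well clear. Pressing straight down.

Run:
```python
from h import *
env.move_linear([0.4696,0.0813,0.112],velocity=.1);pr('above')
z=.104
for z in np.arange(.104,.092,-.0015):
    env.move_linear([0.4696,0.0813,z],velocity=.02); env.dwell(.08)
    F,T,_=avg(5); print(round(z,4),env.get_state()['tool_pos'][2],np.round(F,1))
    if F[2]>9: break
env.dwell(.15);pr('down')
save('w8',env.grab_frame('wrist'))
```

```text
above 29.01 [0.4699 0.0813 0.1126] [-3.1416e+00  9.0000e-04 -3.1416e+00] w 0.0003 q6 -1.5612 F [ 0.45 -0.26  0.91] T [-0.065 -0.036  0.023]
0.104 0.10410777599876123 [ 0. -0. -0.]
0.1025 0.10250526859784675 [ 0.2 -0.2 -0.2]
0.101 0.10110321276736871 [0.6 0.  2. ]
0.0995 0.09956633749882744 [ 1.1 -0.4  3. ]
0.098 0.09805874445142584 [ 1.3 -0.2  3.5]
0.0965 0.09654700113636612 [1.4 0.2 4.6]
0.095 0.09580673598284728 [-3.9 -0.5 17.5]
down 32.08 [0.4698 0.0813 0.0958] [-3.1416e+00  7.0000e-04 -3.1416e+00] w -0.0002 q6 -1.5612 F [-3.91 -0.9  17.11] T [-0.028  0.717  0.014]
```

View pics/w8.png

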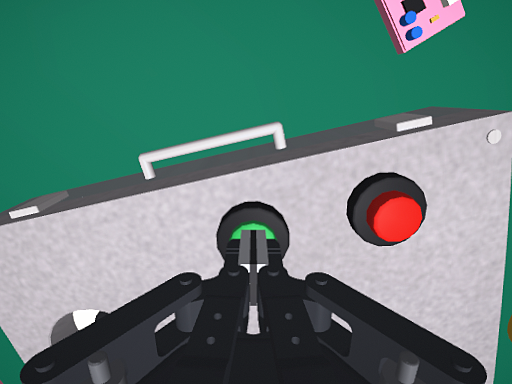

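The fingers are on the green cap at (253,235). The force rose linearly to about 5 N, then jumped to 17 N at z = 0.0958, so the button bottomed. Moving clear and checking before handing in.

Run:
```python
from h import *
env.move_linear([0.4696,0.0813,0.20],velocity=.12)
env.move_linear([0.42,0.06,0.27],velocity=.15);env.dwell(.2);pr()
im=env.grab_frame('wrist');save('w9',im)
im=env.grab_frame('side');save('s9',cv2.resize(im[120:230,215:335],None,fx=5,fy=5,interpolation=cv2.INTER_CUBIC))
```

```text
34.1 [0.4201 0.0602 0.2692] [ 3.1415e+00 -1.4000e-03 -3.1414e+00] w 0.0001 q6 -1.6108 F [ 0.05 -0.02  0.77] T [-0.022 -0.003  0.016]
```

View pics/w9.png

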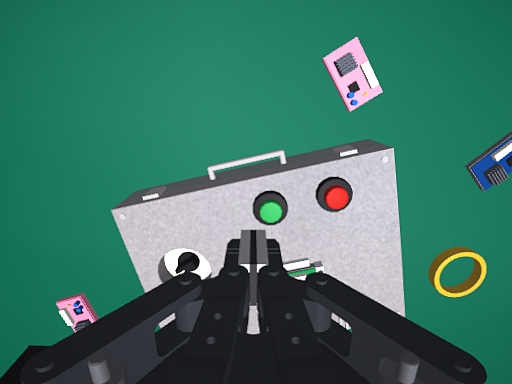

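View pics/s9.png

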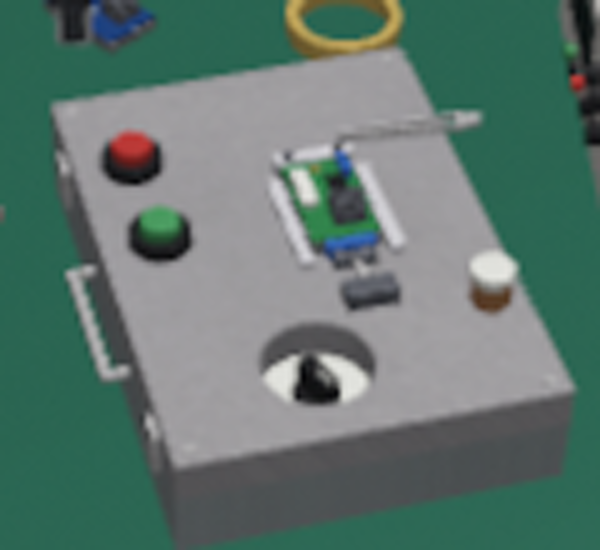

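The side view shows both buttons up (green (160,228), red (131,150)), the module against the fence at (315,155), the pusher on the module, the jar and tweezers in place, and the arm clear. Handing in.

```bash
python3 -c "
from h import *
env.close_job();pr()"
```

```text
the job is handed in; nothing more can be done
the job is handed in; nothing more can be done
```

The module is clamped against its fence, the green button was pressed all the way down, and the job is handed in at about 34 s of the 58 s allowed. `close_job` gave no verdict, so I can't confirm the official result.

- **Clamping:** I turned the knob 1.12 rad clockwise in equal 0.02 rad steps. I stopped when the felt torque was about 0.10 N m above the free-turning level, which is about 7 N on the module. Then I let go of the knob and lifted straight out of the well.
- **Button:** The force rose to about 5 N, then jumped to 17 N at the bottom of the travel. That push was on the cap, not the case, and I moved clear afterwards.
- **Last checks:** The pictures showed the module against the fence with the pusher on it and both buttons up. The jar and tweezers were in place, and the wrist read about zero force.

The 7 N figure is only inferred from torque. While gripping, the knob also took up to about 8 N sideways because the grasp was slightly off its axis; this vanished on release.

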